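# Open the square jar of thumbscrews in the desk organiser

### The arm

A 6-joint arm with a two-finger parallel gripper is mounted at the origin on the work surface. World frame = base frame: x ahead of the robot, y to its left, z up, the work surface at z = 0. Lengths are in m, angles in rad, forces in N, time in s.
With the tool pointing down it reaches from about 0.25 to 0.725 m from the base axis. Payload 4 kg.
Tool frame: the origin (TCP) lies at the very end of the fingers, on their centre line; the grasp point (between the pads) lies 19 mm behind it; z points along the fingers, y is the line along which they close (so a half turn about z gives the same grasp; the last joint's range is limited). The gripper opens to 85 mm and grips with 20 to 120 N. Pads are 22 mm wide; open, the fingers measure 114 mm over their backs; the gripper's body (76 mm by 85 mm) begins 54 mm behind the grasp point. The pads swing forward as they close: fully open they stand 13 mm farther back than shut.
Start: joints at [-1.231, 0.241, 0.005, 1.335, 0, 1.571], TCP at [0.167, -0.471, 0.231] pointing down, gripper open.
Joint ranges: [-2.72, 2.72], [-1.05, 1.87], [-1.09, 1.28], [-1.99, 2.15], [-1.42, 1.44], [-3.14, 3.14]. Speed limits (rad/s): [2.79, 2.79, 3.14, 3.14, 3.14, 3.14].

### API

Orientations are given as a unit quaternion [x, y, z, w].
In Python, from workcell import bot, vision, workorder gives the robot as it stands.
- The arm moves only by the shell command python3 -m creep 'ROWS' [OPENING]. ROWS is JSON, a list of rows, each a list of 2 entries, a list of its own where there are three numbers: the shift along the tool's x, y, z in mm, then the turn, a rotation vector about the tool's x, y, z in rad. In form: [[[dx, dy, dz], [wx, wy, wz]], ...]. A call has 1 to 12 rows; each row shifts and turns the commanded pose from where the row before left it, along the tool's axes as they then stand; what a row does not reach is not made up. A row lasts 1/8 s, in which the tool goes at most 62.5 mm and 10.7 degrees, less where a joint would pass 70% of its speed; a pose out of reach is approached as far as the arm can. A call is refused whole if a number of a shift passes 62.5 or a number of a turn 0.188, either way. A call with a gripper value outside its range is refused whole. OPENING is the finger opening in mm, from 0 to 85.4, set as the call begins (- or left out, the last holds). The fingers move at their own pace and stop on an object; the grip force is fixed at half the most. Time passes only in rows, so rows that do not move let the fingers close. It gives the time, the measured TCP pose, the force, the opening and the grip force at its end, in the units of the state.
- bot.get_obs(): the state, without advancing time (a new reading comes with each control period).
- vision.camera(name): name is "scene" or "top" or "wrist"; returns a dict with "image" (400x640x3 uint8, blue, green, red), "z_map" (400x640 float32, m along the optical axis (not along the pixel's ray), 0 where there is no reading), "K" (3x3 intrinsics, pixels), "rvec" (rotation vector, rad) and "tvec" (3), from world to camera coordinates, as OpenCV has them; the wrist camera has in their place "tool_from_camera" (4x4, takes a point from camera to tool coordinates, whose origin is the TCP and whose axes are the flange's). Camera axes: x right, y down, z forward; pixel columns grow to the right and rows downward; lengths in m; the calibration is good to about 2 mm. The wrist camera is an equidistant fisheye: a pixel r from the principal point sees the ray r / f radians off the axis. A picture is of the moment at which its call begins: read the wrist's pose just before it.
- workorder.job_done(): hands the job in; it is judged then, once.
Trained networks look in a picture, given as the dict that the camera call returned (one of the last four; its "shot" number tells which), for a name from the list of things; names that differ only in an ending like _2 or _b are one class to them, and where a whole thing is asked for, a point or a joint stands for the part that bears it (a point fixed in the world has none). Each returns a list of dicts, best first, with "score" (0 to 1); they miss things now and then, are a little off and sometimes report something else, mostly with a low value. They report only what shows in the picture. A call takes as long as a camera call. They do not tell look-alikes from the thing itself.
- vision.spot_in(picture, query): "position" ([column, row] in pixels, amid what is visible of it).
- vision.place_of(picture, query): "position" ([column, row] in pixels: a listed point, or the origin of a listed thing).
The state is a dict: "clock": time; "joint_pos": joint angles; "joint_vel": joint speeds; "tau": joint torques, N m; "eef_pos": TCP position; "tool_rot": TCP orientation; "ft_force": force on the tool from outside, world axes, zero at the start; "ft_torque": the same for the moment, N m; "grip_width": finger opening in m; "grasp_force": force on a finger pad.
Only numpy, scipy, OpenCV 4.12 (cv2) and the standard library are available. Lean on these libraries where they do the work, as an engineer would, in place of code of your own. Each camera call takes 0.05 s, during which the arm holds its last target. There are 200 camera calls.

### The job

Stand the square glass jar, cap still on, fully down in the square well of the desk organiser, so that it cannot turn, and then unscrew its tight cap (counter-clockwise seen from above) until the thread lets go. Lift the cap straight off and finish still holding it, level and centred two or three centimetres above the jar's mouth; the jar stays down in the well. Leave the other things on the desk where they are.

Things in the scene. Friction and masses are not known exactly. Their poses are not given: they have to be found in the camera images.
- jar_centre (a point): centre of the loose jar's glass body, 30 mm above its underside. Body square, 56 x 56 mm (sides along x, y here), 60 mm high with a flat shoulder; above it a round neck, 41 mm across, up to 88 mm above the underside. Steel thumbscrews show through the glass. 0.18 to 0.35 kg. Starts upright on the desk. The screwed-on cap bears its weight: it can be lifted by the cap
- jar_mouth (a point): centre of the top rim of the jar's neck, 58 mm above jar_centre. Its three-lug thread is tight (0.3 N m; a sprung seal pushes up with 12 N). Counter-clockwise the cap rises 1.5 mm, lets go after about 65 degrees (1.15 rad) of turn against the jar and pops up 1.5 mm more; a stop ends the turn at about 98 degrees (1.7 rad). Between the two it lifts straight off
- cap_centre (a point): centre of the loose ribbed round aluminium cap, half-way up: 60 mm across, 28 mm high, 50 g, z up along its axis. Screwed home at the start, its centre 51 mm above jar_centre, its lower edge 7 mm above the jar's shoulder. Its lower edge is level with the neck's rim when lifted 21 mm from there
- well (a point): centre of the floor (6 mm above the desk) of the square well in the desk organiser, a grey block 100 x 140 x 38 mm fixed to the desk. Well 60 x 60 mm (2 mm play each side of the jar), 32 mm deep, 3 mm chamfer, sides along x, y here. Block centre 22 mm along -y; battery ends stand 8 mm out of its top on that side. A jar in the well can turn about 4 degrees either way
- round_jar: round-bodied glass jar (62 mm across, 95 mm high) with the same kind of metal cap; not the one to open; origin under its centre; stays where it is
- mug: white mug, 80 mm across, 92 mm high, handle on its y side; origin under its centre; stays where it is
- phone: black phone lying flat, 150 x 74 x 9 mm; origin under its centre; stays where it is
- mouse: dark computer mouse, 100 x 60 x 33 mm; origin under its centre; stays where it is
- webcam: small webcam on a three-legged stand, 127 mm high, feet 52 mm from its axis; origin under its centre; stays where it is
- hub: white slab-shaped hub, 45 x 100 x 22 mm; origin under its centre; stays where it is
- earbuds: small white earbud case, 48 x 60 x 24 mm; origin under its centre; stays where it is
Not all that is in view belongs to the job. Leave any orange or red look-alike of the part that bears jar_centre alone.

How it is judged:
By the outcome, as a careful person would: the job done as asked, in the order asked, and still so for the second after the job is handed in, while the arm keeps its last pose, push and grip.
It also fails if it takes over 45 s, if anything falls off the work surface, if the arm or the gripper's body presses on something with over 40 N, if the wrist force passes 120 N, or if a joint passes its speed limit or range.

## Working session

There is one attempt and no reset: what is moved stays moved. The work goes in short steps, Python scripts to look and compute and a shell command to move; the robot and the scene stay as the last step left them, time stands still between calls to the robot, and variables do not carry over. Pictures are saved under pics/ and viewed, at most 10 in all, crops included, and the job is handed in when it is done.

```bash
mkdir -p pics; ls; cat > h.py <<'E'
import numpy as np, cv2
from scipy.spatial.transform import Rotation as R
from workcell import bot, vision, workorder
def world(p,uv,z=None,plane=None):
    K=p["K"];Rm=cv2.Rodrigues(np.array(p["rvec"],float))[0];t=np.array(p["tvec"],float).ravel()
    d=np.linalg.inv(K)@np.array([uv[0],uv[1],1.])
    o=-Rm.T@t; w=Rm.T@d
    if plane is not None: return o+w*(plane-o[2])/w[2]
    return o+w*z
def cloud(p):
    K=p["K"];Rm=cv2.Rodrigues(np.array(p["rvec"],float))[0];t=np.array(p["tvec"],float).ravel()
    v,u=np.mgrid[0:400,0:640];z=p["z_map"]
    c=np.stack([(u-K[0,2])/K[0,0]*z,(v-K[1,2])/K[1,1]*z,z],-1)
    w=(c-t)@Rm; w[z==0]=np.nan
    return w
E
python3 - <<'E'
from h import *
o=bot.get_obs();print({k:np.round(v,3).tolist() for k,v in o.items()})
for n in("top","scene"):
    p=vision.camera(n);cv2.imwrite(f"pics/{n}0.png",p["image"]);w=cloud(p)
    print(n,"cam",np.round(world(p,(320,200),0),3))
    for q in("jar_centre","jar_mouth","cap_centre","well","round_jar","mug","webcam","phone","mouse","hub","earbuds"):
        for r in vision.place_of(p,q)[:3]:
            u=r["position"];i=w[int(np.clip(u[1],0,399)),int(np.clip(u[0],0,639))]
            print(q,round(r["score"],2),np.round(u),np.round(i,3))
E
```

```text
pics
{'clock': 0.0, 'joint_pos': [-1.231, 0.241, 0.004, 1.335, -0.0, 1.571], 'joint_vel': [-0.0, -0.0, 0.001, 0.0, 0.001, 0.001], 'tau': [0.001, -37.232, 25.241, 0.017, 0.0, 0.0], 'eef_pos': [0.166, -0.471, 0.23], 'tool_rot': [0.986, 0.169, -0.0, -0.001], 'ft_force': [-1.122, -0.275, -0.393], 'ft_torque': [0.037, 0.062, 0.015], 'grasp_force': 0.0, 'grip_width': 0.085}
top cam [ 0.45  -0.014  1.474]
jar_centre 0.74 [416. 253.] [ 0.405 -0.286  0.091]
jar_centre 0.65 [379. 259.] [ 0.389 -0.173  0.06 ]
jar_centre 0.54 [419. 223.] [ 0.497 -0.298  0.088]
jar_mouth 0.95 [424. 218.] [ 0.513 -0.317  0.063]
jar_mouth 0.81 [383. 258.] [ 0.389 -0.188  0.06 ]
jar_mouth 0.66 [418. 255.] [ 0.397 -0.298  0.062]
cap_centre 0.67 [384. 225.] [ 0.494 -0.186  0.099]
well 0.67 [259. 210.] [0.545 0.214 0.007]
round_jar 0.66 [399. 148.] [ 0.731 -0.237  0.097]
mug 0.81 [314. 158.] [0.719 0.029 0.   ]
mug 0.56 [270. 151.] [0.722 0.16  0.127]
webcam 0.54 [272. 148.] [0.731 0.154 0.128]
webcam 0.22 [386. 223.] [ 0.497 -0.195  0.096]
phone 0.59 [323. 203.] [0.567 0.002 0.013]
mouse 0.76 [322. 250.] [0.417 0.003 
[... 187 characters left out ...]
84 [245. 269.] [ 0.529 -0.33   0.08 ]
jar_centre 0.81 [268. 238.] [ 0.52  -0.212  0.082]
jar_centre 0.76 [248. 222.] [ 0.414 -0.194  0.062]
jar_mouth 0.91 [242. 213.] [ 0.374 -0.174  0.063]
jar_mouth 0.7 [240. 261.] [ 0.493 -0.316  0.064]
jar_mouth 0.69 [216. 237.] [ 0.381 -0.299  0.078]
cap_centre 0.64 [266. 230.] [ 0.499 -0.198  0.096]
well 0.88 [344. 172.] [0.532 0.21  0.006]
round_jar 0.96 [318. 296.] [ 0.754 -0.277  0.066]
webcam 0.55 [389. 199.] [ 0.731  0.198 -0.   ]
phone 0.73 [319. 214.] [ 0.565 -0.009  0.01 ]
phone 0.18 [378. 130.] [0.526 0.469 0.019]
mouse 0.8 [282. 193.] [ 0.414 -0.014  0.033]
hub 0.81 [207. 316.] [ 0.512 -0.489  0.025]
earbuds 0.7 [375. 132.] [0.52  0.453 0.023]
```

```bash
python3 - <<'E'
import cv2
a=cv2.imread("pics/top0.png")[130:280,230:500];b=cv2.imread("pics/scene0.png")[150:310,180:440]
cv2.imwrite("pics/topc.png",cv2.resize(a,None,fx=2.9,fy=2.9,interpolation=2));cv2.imwrite("pics/scenec.png",cv2.resize(b,None,fx=3,fy=3,interpolation=2))
E
```

```text
(no output)
```

View pics/topc.png

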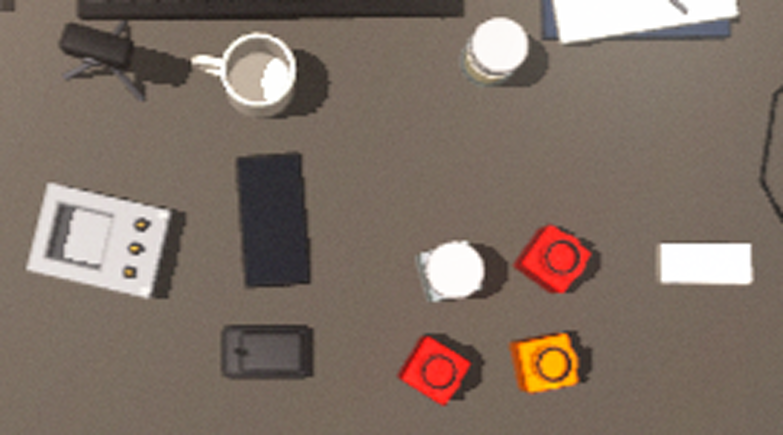

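View pics/scenec.png

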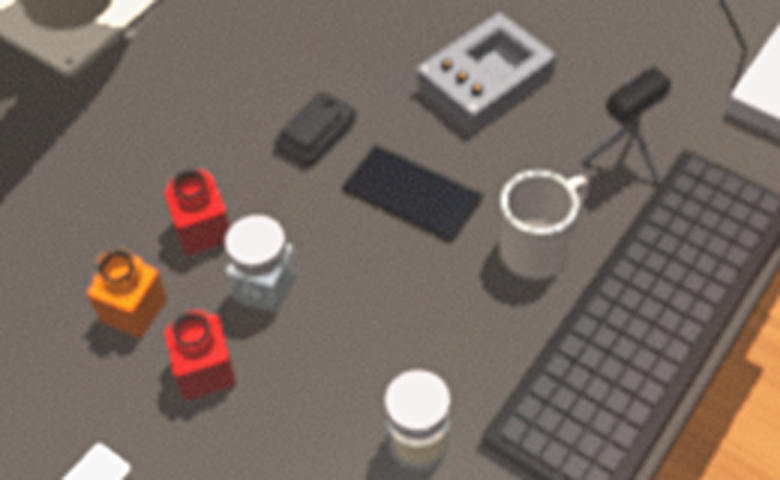

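The top view shows the clear jar with its cap at pixel (387,223), between two red look-alikes at (421,219) and (380,257) and an orange one at (418,255). The organiser is at about (265,213), and both it and the jar are turned by some degrees. I'll measure them next.

```bash
cat > m.py <<'E'
from h import *
def rect(P): 
    c,s,a=cv2.minAreaRect((P[:,:2]*1000).astype(np.float32)); return np.round(c,1),np.round(s,1),round(a,1)
E
python3 - <<'E'
from m import *
for n in("top","scene"):
    p=vision.camera(n);W=cloud(p).reshape(-1,3);W=W[~np.isnan(W[:,0])]
    def sel(c,r,a,b): 
        return W[(np.hypot(W[:,0]-c[0],W[:,1]-c[1])<r)&(W[:,2]>a)&(W[:,2]<b)]
    C=sel((.496,-.195),.05,.088,.105);print(n,"cap",len(C),C.mean(0).round(4),cv2.minEnclosingCircle((C[:,:2]*1000).astype(np.float32)))
    S=sel((.496,-.195),.05,.05,.07);print("shoulder",len(S),len(S) and rect(S))
    O=sel((.535,.2),.1,.033,.043);print("org",len(O),rect(O),O[:,2].mean())
    F=sel((.54,.21),.05,-.01,.015);print("well",len(F),rect(F),F[:,2].mean(),F.mean(0))
    print({q:[np.round(r["position"],1).tolist() for r in vision.place_of(p,q)[:1]] for q in("well","cap_centre")}, [world(p,r["position"],plane=h).round(4) for q,h in(("well",.006),("cap_centre",.081)) for r in vision.place_of(p,q)[:1]])
p=vision.camera("wrist");print(p["tool_from_camera"].round(4),p["K"])
E
```

```text
top cap 293 [ 0.4983 -0.1957  0.0956] ((498.5667419433594, -196.14132690429688), 29.8192138671875)
shoulder 33 (array([ 498.4, -195.6]), array([55. , 55.7]), 15.4)
org 874 (array([535.8, 192.2]), array([140.6,  99.8]), 76.6) 0.038171635363927744
well 318 (array([541.6, 215.9]), array([57. , 60.1]), 76.2) 0.006209081561656242 [0.54191003 0.21644062 0.00620908]
{'well': [[260.0, 214.1]], 'cap_centre': [[385.6, 225.3]]} [array([0.5317, 0.2071, 0.006 ]), array([ 0.4902, -0.1959,  0.081 ])]
scene cap 261 [ 0.5001 -0.2004  0.0954] ((498.1147155761719, -199.6878662109375), 31.082515716552734)
shoulder 91 (array([ 500.1, -198.7]), array([54.4, 56.3]), 13.3)
org 574 (array([535.1, 189.4]), array([145.3, 102.8]), 77.3) 0.03789928381716909
well 126 (array([550.8, 219.6]), array([48.5, 83.3]), 74.1) 0.006961778386149659 [0.53637578 0.22340515 0.00696178]
{'well': [[341.9, 172.2]], 'cap_centre': [[268.3, 230.8]]} [array([0.5262, 0.2042, 0.006 ]), array([ 0.5036, -0.1907,  0.081 ])]
[[ 1.400e-03 -9.623e-01 -2.720e-01  6.810e-02]
 [ 1.000e+00  1.500e-03 -2.000e-04 -1.000e-04]
 [ 6.000e-04 -2.720e-01  9.623e-01 -1.430e-01]
 [ 0.000e+00  0.000e+00  0.000e+00  1.000e+00]] [[309.70691629   0.         322.69973177]
 [  0.         309.70691629 202.37851197]
 [  0.           0.           1.        ]]
```

```bash
python3 -m creep '[[[40.5,-14.8,3],[0,0,0]],[[40.5,-14.8,3],[0,0,0]],[[40.5,-14.8,3],[0,0,0]],[[40.5,-14.8,3],[0,0,0]],[[40.5,-14.8,3],[0,0,0]],[[40.5,-14.8,3],[0,0,0]],[[40.5,-14.8,3],[0,0,0]],[[40.5,-14.8,3],[0,0,0]],[[40.5,-14.8,3],[0,0,0]],[[40.5,-14.8,3],[0,0,0]],[[0,0,0],[0,0,0]]]' 85
cat >> h.py <<'E'
def wristcloud(p,o):
    K=p["K"];v,u=np.mgrid[0:400,0:640];x=(u-K[0,2])/K[0,0];y=(v-K[1,2])/K[1,1];th=np.hypot(x,y)
    s=np.where(th>1e-9,np.tan(np.minimum(th,1.4))/np.maximum(th,1e-9),1);z=p["z_map"].astype(float).copy();z[(z==0)|(th>1.3)]=np.nan
    c=np.stack([x*s*z,y*s*z,z,np.ones_like(z)],-1)@p["tool_from_camera"].T
    return R.from_quat(o["tool_rot"]).apply(c[...,:3].reshape(-1,3))+o["eef_pos"]
E
python3 - <<'E'
from m import *
o=bot.get_obs();p=vision.camera("wrist");cv2.imwrite("pics/w1.png",p["image"])
W=wristcloud(p,o);print(np.round(o["joint_pos"],3),np.round(o["tool_rot"],4),o["eef_pos"],o["clock"])
W=W[~np.isnan(W[:,0])];np.save("w1.npy",W)
r=np.hypot(W[:,0]-.4985,W[:,1]+.197)
C=W[(r<.045)&(W[:,2]>.09)&(W[:,2]<.102)];print(len(C),C.mean(0),cv2.minEnclosingCircle((C[:,:2]*1000).astype(np.float32)))
for a,b in((.055,.066),(.02,.055),(.01,.066)):
    S=W[(r<.05)&(W[:,2]>a)&(W[:,2]<b)];print(len(S),len(S) and rect(S))
E
```

```text
clock: 3.12
eef_pos: [0.5009, -0.1949, 0.2007]
tool_rot: [0.985, 0.171, -0.0, -0.0]
ft_force: [-0.7, 0.4, -1.0]
grip_width: 0.0852
grasp_force: 0.0
[-0.371  0.329  0.046  1.287  0.     2.426] [ 9.852e-01  1.712e-01 -0.000e+00 -2.000e-04] [ 0.50090678 -0.19492429  0.20070104] 3.125
3787 [ 0.49830687 -0.19678989  0.09583692] ((497.1509704589844, -196.98721313476562), 30.282470703125)
325 (array([ 516.7, -191.7]), array([16.4, 56.2]), 14.5)
268 (array([ 523.8, -190.1]), array([ 2.1, 53.1]), 14.8)
648 (array([ 516.8, -191.7]), array([16.7, 56.2]), 14.5)
```

View pics/w1.png

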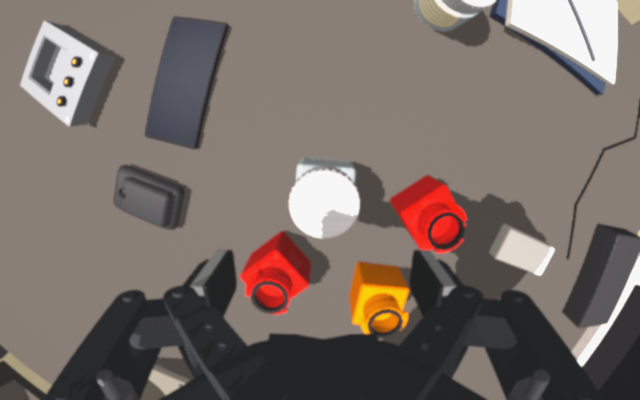

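Three views agree: the cap axis is at (0.498, -0.197), its top at 96 mm, and the jar is turned 14.5°. The wrist picture shows the cap at (324,203) with both fingers clear. I'll descend and grip.

```bash
python3 -m creep '[[[-3.3,1.1,15],[0,0,0]],[[0,0,20],[0,0,0]],[[0,0,20],[0,0,0]],[[0,0,20],[0,0,0]],[[0,0,20],[0,0,0]],[[0,0,20],[0,0,0]],[[0,0,15],[0,0,0]],[[0,0,10],[0,0,0]],[[0,0,0],[0,0,0]],[[0,0,0],[0,0,0]]]' 85
python3 -m creep '[[[0,0,0],[0,0,0]],[[0,0,0],[0,0,0]],[[0,0,0],[0,0,0]],[[0,0,0],[0,0,0]],[[0,0,0],[0,0,0]],[[0,0,0],[0,0,0]]]' 40
```

```text
clock: 4.42
eef_pos: [0.4969, -0.1993, 0.062]
tool_rot: [0.986, 0.169, 0.001, 0.0]
ft_force: [1.1, -0.6, -0.0]
grip_width: 0.085
grasp_force: 0.0
clock: 5.18
eef_pos: [0.4968, -0.1987, 0.0622]
tool_rot: [0.986, 0.169, 0.001, -0.0]
ft_force: [-1.4, 2.4, 6.2]
grip_width: 0.0592
grasp_force: 63.2
```

```bash
python3 -m creep '[[[0,0,-5],[0,0,0]],[[0,0,-10],[0,0,0]],[[0,0,-20],[0,0,0]],[[0,0,-20],[0,0,0]],[[0,0,-20],[0,0,0]],[[0,0,-15],[0,0,0]],[[0,0,0],[0,0,0]]]'
python3 -m creep '[[[8,-17,0],[0,0,0]],[[16,-34,0],[0,0,0]],[[17,-36,0],[0,0,0]],[[18,-38,0],[0,0,0]],[[18,-38,0],[0,0,0]],[[18,-38,0],[0,0,0]],[[18,-38,0],[0,0,0]],[[18,-38,0],[0,0,0]],[[18,-38,0],[0,0,0]],[[17,-36,0],[0,0,0]],[[11,-22,0],[0,0,0]],[[0,0,0],[0,0,0]]]'
python3 -m creep '[[[0,0,0],[0,0,-0.1]],[[0,0,0],[0,0,-0.17]],[[0,0,0],[0,0,-0.18]],[[0,0,0],[0,0,-0.18]],[[0,0,0],[0,0,-0.18]],[[0,0,0],[0,0,-0.17]],[[0,0,0],[0,0,-0.102]],[[0,0,0],[0,0,0]],[[0,0,0],[0,0,0]]]'
python3 - <<'E'
from m import *
o=bot.get_obs();print(np.round(o["joint_pos"],3),np.round(o["tool_rot"],4),o["eef_pos"],R.from_quat(o["tool_rot"]).as_matrix().round(3).tolist())
for n in("top","scene","wrist"):
    p=vision.camera(n);cv2.imwrite(f"pics/{n}2.png",p["image"])
    W=wristcloud(p,o) if n=="wrist" else cloud(p).reshape(-1,3);W=W[~np.isnan(W[:,0])];np.save(f"{n}2.npy",W)
    print(n)
    for c,rr,a,b in(((.541,.214),.05,.02+.133,.066+.090),((.541,.214),.05,.08,.165),((.541,.214),.05,.08,.152),((.541,.214),.05,.115,.135),((.541,.214),.05,.14,.152),((.536,.192),.1,.034,.042),((.541,.214),.05,0,.012)):
        S=W[(np.hypot(W[:,0]-c[0],W[:,1]-c[1])<rr)&(W[:,2]>a)&(W[:,2]<b)]
        print(a,b,len(S),len(S)>3 and rect(S),len(S) and S[:,2].min().round(3))
E
```

```text
clock: 6.05
eef_pos: [0.4973, -0.1995, 0.1526]
tool_rot: [0.986, 0.169, 0.001, 0.001]
ft_force: [-0.1, -0.1, -4.8]
grip_width: 0.0589
grasp_force: 65.5
clock: 7.55
eef_pos: [0.5417, 0.2038, 0.1502]
tool_rot: [0.984, 0.177, -0.002, -0.003]
ft_force: [-0.9, -0.5, -3.4]
grip_width: 0.059
grasp_force: 65.8
clock: 8.68
eef_pos: [0.542, 0.2019, 0.1512]
tool_rot: [0.754, 0.657, 0.001, -0.004]
ft_force: [-0.1, -0.4, -3.7]
grip_width: 0.0591
grasp_force: 65.8
[0.353 0.439 0.077 1.21  0.007 2.06 ] [ 0.7537  0.6572  0.001  -0.0035] [0.54201721 0.20193931 0.15116396] [[0.136, 0.991, -0.003], [0.991, -0.136, 0.007], [0.006, -0.004, -1.0]]
top
0.153 0.156 1 False 0.155
0.08 0.165 85 (array([536.7, 183.5]), array([17.8, 56.1]), 77.5) 0.091
0.08 0.152 76 (array([536.8, 184.4]), array([16. , 56.1]), 77.5) 0.091
0.115 0.135 18 (array([533.3, 178.3]), array([ 8.7, 53. ]), 68.4) 0.115
0.14 0.152 32 (array([537.5, 184.4]), array([15. , 54.9]), 78.3) 0.141
0.034 0.042 529 (array([530.6, 170.3]), array([96.1, 99.8]), 76.6) 0.034
0 0.012 24 (array([530.9, 194. ]), array([20.1, 61.2]), 53.2) 0.001
scene
0.15
[... 212 characters left out ...]
73.8, 41.4]), 36.1) 0.115
0.14 0.152 61 (array([544.7, 181.8]), array([63.9, 31.5]), 16.8) 0.14
0.034 0.042 469 (array([534.6, 189.9]), array([144.4, 105. ]), 76.5) 0.034
0 0.012 105 (array([550.9, 217.9]), array([44.6, 82.8]), 73.7) 0.0
wrist
0.153 0.156 0 False 0
0.08 0.165 3624 (array([544.2, 220.8]), array([25.5, 82.7]), 82.1) 0.092
0.08 0.152 3128 (array([545.3, 223.8]), array([17.6, 55.7]), 80.1) 0.092
0.115 0.135 746 (array([546.4, 230.6]), array([ 2.3, 53.7]), 77.4) 0.115
0.14 0.152 1578 (array([545.2, 223.6]), array([17.2, 55.7]), 80.1) 0.14
0.034 0.042 4647 (array([538.3, 208.4]), array([104.5, 100.8]), 76.9) 0.034
0 0.012 1684 (array([545.6, 239. ]), array([48.7, 60.8]), 77.5) 0.0
```

View pics/wrist2.png

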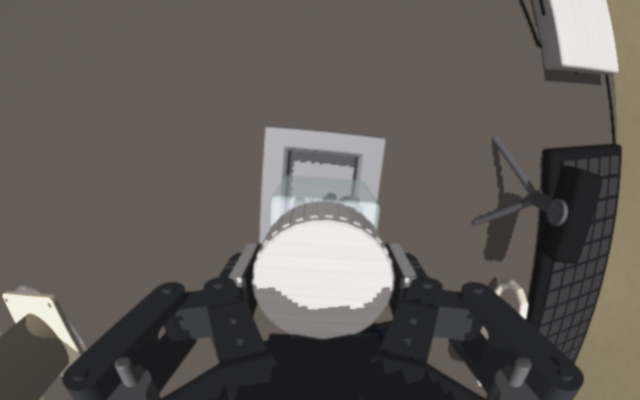

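The wrist view shows the jar hanging level in the grip, cap at (323,275), with the well just ahead at (322,165). The jar is 9 mm short of the well and turned by 0.8°. I'll correct that, lower it to just above the block, and measure again.

```bash
python3 -m creep '[[[4.5,-0.9,5],[0,0,0.014]],[[4.5,-0.9,10],[0,0,0]],[[0,0,12],[0,0,0]],[[0,0,12],[0,0,0]],[[0,0,7],[0,0,0]],[[0,0,0],[0,0,0]],[[0,0,0],[0,0,0]]]'
python3 - <<'E'
from m import *
o=bot.get_obs();print(np.round(o["tool_rot"],4),o["eef_pos"],R.from_quat(o["tool_rot"]).as_matrix().round(3).tolist())
for n in("top","wrist"):
    p=vision.camera(n);cv2.imwrite(f"pics/{n}3.png",p["image"])
    W=wristcloud(p,o) if n=="wrist" else cloud(p).reshape(-1,3);W=W[~np.isnan(W[:,0])]
    print(n)
    for t,rr,a,b in(("shoulder",.045,.095,.109),("face",.045,.05,.09),("top",.13,.034,.041)):
        S=W[(np.hypot(W[:,0]-.541,W[:,1]-.213)<rr)&(W[:,2]>a)&(W[:,2]<b)]
        u=np.array([.232,.973]);v=np.array([.973,-.232]);q=(S[:,:2]-[.5405,.2135])*1000
        if len(S)>3: print(t,len(S),rect(S),"along",np.percentile(q@u,[1,99]).round(1),"across",np.percentile(q@v,[1,99]).round(1),"z",np.median(S[:,2]).round(4))
E
```

```text
clock: 9.7
eef_pos: [0.542, 0.2124, 0.1057]
tool_rot: [0.757, 0.653, 0.002, -0.003]
ft_force: [0.1, 0.8, -3.5]
grip_width: 0.0587
grasp_force: 65.8
[ 0.7574  0.6529  0.0017 -0.0034] [0.54195231 0.21238648 0.10572642] [[0.147, 0.989, -0.002], [0.989, -0.147, 0.007], [0.007, -0.003, -1.0]]
top
shoulder 35 (array([536.8, 193.4]), array([14.3, 55.3]), 74.1) along [-27.  -12.9] across [-26.1  28.6] z 0.1033
face 34 (array([534.1, 188.8]), array([ 4.6, 53.8]), 72.1) along [-26.7 -22.1] across [-26.9  25.5] z 0.0706
top 470 (array([531.5, 174. ]), array([104. ,  99.8]), 76.5) along [-91.6   4. ] across [-48.7  49.9] z 0.0377
wrist
shoulder 1553 (array([545.4, 233.9]), array([17.5, 55.8]), 79.3) along [14.3 28.9] across [-27.5  27.3] z 0.1026
face 1289 (array([546.6, 241. ]), array([ 2.2, 53.4]), 77.2) along [27.4 29.2] across [-26.4  25.4] z 0.0733
top 6112 (array([534.6, 190.8]), array([140.8, 100.9]), 76.8) along [-83.9  46.6] across [-50.4  48.7] z 0.0381
```

```bash
python3 -m creep '[[[-1.5,-0.4,2],[0,0,0.006]],[[0,0,3],[0,0,0]],[[0,0,3],[0,0,0]],[[0,0,3],[0,0,0]],[[0,0,0],[0,0,0]]]'
python3 -m creep '[[[0,0,4],[0,0,0]],[[0,0,4],[0,0,0]],[[0,0,4],[0,0,0]],[[0,0,4],[0,0,0]],[[0,0,3],[0,0,0]],[[0,0,0],[0,0,0]]]'
```

```text
clock: 10.42
eef_pos: [0.5406, 0.2109, 0.0939]
tool_rot: [0.759, 0.651, 0.001, -0.004]
ft_force: [-0.3, -0.3, -3.4]
grip_width: 0.0592
grasp_force: 65.8
clock: 11.18
eef_pos: [0.5406, 0.211, 0.075]
tool_rot: [0.759, 0.651, 0.001, -0.004]
ft_force: [-1.0, 1.1, -3.8]
grip_width: 0.0593
grasp_force: 65.8
```

Entering freely; bottom should be near z = 14 mm. Down to the floor.

```bash
python3 -m creep '[[[0,0,3],[0,0,0]],[[0,0,2],[0,0,0]],[[0,0,1],[0,0,0]],[[0,0,0],[0,0,0]]]'
python3 -m creep '[[[0,0,1],[0,0,0]],[[0,0,1],[0,0,0]],[[0,0,0],[0,0,0]]]'
```

```text
clock: 11.68
eef_pos: [0.5408, 0.2112, 0.0693]
tool_rot: [0.759, 0.651, 0.001, -0.004]
ft_force: [-0.5, -0.1, -3.7]
grip_width: 0.0593
grasp_force: 65.8
clock: 12.05
eef_pos: [0.5411, 0.2116, 0.0684]
tool_rot: [0.759, 0.651, 0.002, -0.004]
ft_force: [-2.9, 1.2, 3.7]
grip_width: 0.0594
grasp_force: 66.7
```

Seated: contact came at z = 0.0685, where the floor was expected. Now I'll unscrew, rising with the thread. I'm turning about the cap axis, which is about 1.5 mm along tool x from the TCP.

```bash
python3 -m creep '[[[0,0.2,0],[0,0,-0.12]],[[0,0.2,-0.2],[0,0,-0.12]],[[0,0.2,-0.2],[0,0,-0.12]],[[0,0.2,-0.2],[0,0,-0.12]],[[0,0,0],[0,0,0]]]'
```

```text
clock: 12.68
eef_pos: [0.5429, 0.2119, 0.0689]
tool_rot: [0.583, 0.812, 0.004, -0.002]
ft_force: [0.6, 2.5, 2.2]
grip_width: 0.0591
grasp_force: 66.4
```

```bash
python3 -m creep '[[[0,0.2,-0.2],[0,0,-0.12]],[[0,0.2,-0.2],[0,0,-0.12]],[[0,0.2,-0.2],[0,0,-0.12]],[[0,0.2,-0.2],[0,0,-0.12]],[[0,0,0],[0,0,0]]]'
python3 - <<'E'
from m import *
o=bot.get_obs();print(o["ft_torque"],o["joint_pos"])
p=vision.camera("wrist");W=wristcloud(p,o);W=W[~np.isnan(W[:,0])]
p2=vision.camera("scene");im=p2["image"][140:240,280:420];cv2.imwrite("pics/s4.png",np.vstack([cv2.resize(im,(560,400),interpolation=2)]));cv2.imwrite("pics/w4.png",p["image"])
S=W[(np.hypot(W[:,0]-.541,W[:,1]-.213)<.045)&(W[:,2]>.06)&(W[:,2]<.070)];print(len(S),rect(S),np.median(S[:,2]))
S=W[(np.hypot(W[:,0]-.541,W[:,1]-.213)<.045)&(W[:,2]>.045)&(W[:,2]<.06)];print(len(S),rect(S))
S=W[(np.hypot(W[:,0]-.541,W[:,1]-.213)<.025)&(W[:,2]>.09)&(W[:,2]<.12)];print(len(S),np.median(S[:,2]))
E
```

```text
clock: 13.3
eef_pos: [0.5433, 0.2121, 0.0694]
tool_rot: [0.374, 0.927, 0.004, -0.002]
ft_force: [0.1, 3.1, 3.0]
grip_width: 0.059
grasp_force: 66.5
[ 0.33647943 -0.08908433  0.0404984 ] [ 0.36820334  0.51535133 -0.02833015  1.02469586  0.00768655  1.13527677]
1377 (array([518. , 219.3]), array([58.8, 21.1]), 62.5) 0.06532614797701587
524 (array([518.4, 223.4]), array([60.3, 24.5]), 50.8)
9767 0.10310398043892365
```

```bash
python3 -m creep '[[[0,0.2,-0.2],[0,0,-0.11]],[[0,0.2,-0.2],[0,0,-0.11]],[[0,0.2,-0.2],[0,0,-0.11]],[[0,0.15,-0.3],[0,0,-0.11]],[[0,0.15,-0.3],[0,0,-0.08]],[[0,0,0],[0,0,0]],[[0,0,0],[0,0,0]]]'
python3 - <<'E'
from m import *
o=bot.get_obs();print(o["ft_torque"],o["joint_pos"][5])
p=vision.camera("wrist");W=wristcloud(p,o);W=W[~np.isnan(W[:,0])];cv2.imwrite("pics/w5.png",p["image"])
p2=vision.camera("scene");im=p2["image"][110:210,280:420]
cv2.imwrite("pics/s5.png",np.hstack([cv2.resize(p["image"][100:350,200:450],(400,400)),cv2.resize(im,(400,400),interpolation=2)]))
for a,b in((.06,.07),(.045,.06)):
    S=W[(np.hypot(W[:,0]-.541,W[:,1]-.213)<.045)&(W[:,2]>a)&(W[:,2]<b)];print(len(S),rect(S),np.median(S[:,2]))
S=W[(np.hypot(W[:,0]-.541,W[:,1]-.213)<.025)&(W[:,2]>.09)&(W[:,2]<.12)];print(len(S),np.median(S[:,2]))
E
```

```text
clock: 14.28
eef_pos: [0.5434, 0.212, 0.0704]
tool_rot: [0.123, 0.992, 0.003, -0.001]
ft_force: [0.4, -1.5, 4.8]
grip_width: 0.0587
grasp_force: 66.6
[-0.17709723 -0.13249693  0.10183363] 0.6154554168795953
1682 (array([520.4, 214.9]), array([56.3, 17.4]), 80.4) 0.06549479715625604
625 (array([512.7, 216.5]), array([53.6,  2.1]), 80.2) 0.05323996442732377
9754 0.10410123391742196
```

View pics/s5.png

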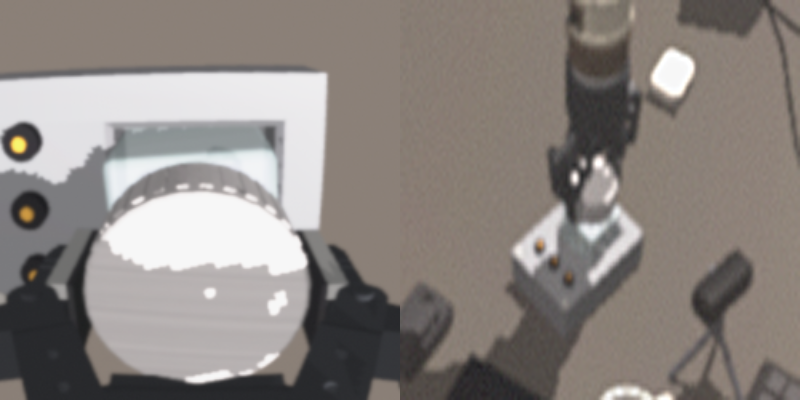

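Left: the jar is square in the well, its shoulder at about (195,165), with the cap above it. Right: the same from the side. Tool turn is 84.7° and the jar turned 3.5°, so about 81° against the jar, inside the 65–98° release window. I'll try a small lift and watch whether the jar follows.

```bash
python3 -m creep '[[[0,0,-1],[0,0,0]],[[0,0,-1.5],[0,0,0]],[[0,0,-2],[0,0,0]],[[0,0,0],[0,0,0]],[[0,0,0],[0,0,0]]]'
cat > c.py <<'E'
from m import *
o=bot.get_obs();print(o["ft_torque"],R.from_quat(o["tool_rot"]).as_matrix().round(3).tolist())
p=vision.camera("wrist");W=wristcloud(p,o);W=W[~np.isnan(W[:,0])];cv2.imwrite("pics/wc%d.png"%(o["clock"]*100),p["image"])
for a,b in((.06,.073),(.045,.06)):
    S=W[(np.hypot(W[:,0]-.541,W[:,1]-.213)<.045)&(W[:,2]>a)&(W[:,2]<b)];print(len(S),rect(S),np.median(S[:,2]))
S=W[(np.hypot(W[:,0]-.541,W[:,1]-.213)<.04)&(W[:,2]>.095)&(W[:,2]<.15)];z=np.median(S[:,2]);S=S[abs(S[:,2]-z)<.004];print(len(S),z,S.mean(0),cv2.minEnclosingCircle((S[:,:2]*1000).astype(np.float32)))
E
python3 c.py
```

```text
clock: 15.0
eef_pos: [0.5427, 0.2123, 0.0743]
tool_rot: [0.122, 0.993, 0.003, -0.002]
ft_force: [-0.0, -0.7, -0.6]
grip_width: 0.0594
grasp_force: 66.3
[-0.00081582 -0.02179501 -0.01497023] [[-0.97, 0.242, -0.003], [0.242, 0.97, 0.007], [0.005, 0.006, -1.0]]
1636 (array([520.2, 215.1]), array([56.3, 17.3]), 81.2) 0.065445507766475
582 (array([512.7, 216.6]), array([53.1,  2. ]), 80.2) 0.05342682916914521
14072 0.10805356304763586 [0.53677473 0.21335689 0.10789166] ((535.0941162109375, 214.4532012939453), 39.44987869262695)
```

The thread has let go: the force is down to the cap's weight and the jar's shoulder stays at 65.4 mm. Now lift the cap off.

```bash
python3 -m creep '[[[0,0,-4],[0,0,0]],[[0,0,-6],[0,0,0]],[[0,0,-6],[0,0,0]],[[0,0,-6],[0,0,0]],[[0,0,-6],[0,0,0]],[[0,0,-6],[0,0,0]],[[0,0,-4],[0,0,0]],[[0,0,0],[0,0,0]],[[0,0,0],[0,0,0]]]'
python3 c.py
python3 - <<'E'
from m import *
for n in("top","scene"):
    p=vision.camera(n);W=cloud(p).reshape(-1,3);W=W[~np.isnan(W[:,0])]
    S=W[(np.hypot(W[:,0]-.541,W[:,1]-.213)<.045)&(W[:,2]>.06)&(W[:,2]<.07)];print(n,len(S),len(S)>3 and rect(S))
    if n=="scene": cv2.imwrite("pics/s6.png",cv2.resize(p["image"][110:210,280:420],(700,500),interpolation=2))
E
```

```text
clock: 16.18
eef_pos: [0.5428, 0.212, 0.1123]
tool_rot: [0.122, 0.993, 0.003, -0.002]
ft_force: [-0.2, -0.5, 0.1]
grip_width: 0.0588
grasp_force: 66.3
[ 0.00741855 -0.02668808  0.01949335] [[-0.97, 0.242, -0.003], [0.242, 0.97, 0.007], [0.005, 0.006, -1.0]]
1881 (array([523.4, 214.7]), array([55.5, 24. ]), 78.8) 0.06599852106640433
306 (array([512.6, 216.9]), array([53.6,  1.8]), 79.6) 0.05330495375386087
14109 0.14576046225431824 [0.53683657 0.2131117  0.14585712] ((535.0888671875, 214.48104858398438), 39.47088623046875)
top 41 (array([536.8, 194.4]), array([24.5, 56.2]), 74.6)
scene 89 (array([540.6, 208.4]), array([54.7, 57.5]), 82.6)
```

```bash
python3 - <<'E'
import cv2,glob
a=cv2.imread(sorted(glob.glob("pics/wc*.png"))[-1]);b=cv2.imread("pics/s6.png")
cv2.imwrite("pics/v6.png",cv2.hconcat([cv2.resize(a[80:380,180:480],(400,400)),cv2.resize(b[:,100:600],(400,400))]))
E
```

```text
(no output)
```

View pics/v6.png

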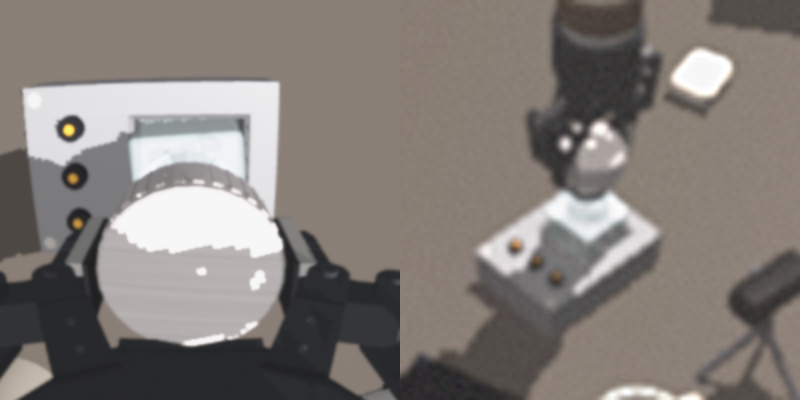

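The jar stands square in the well and the cap is held about 23 mm above the neck rim. The lift was straight up and the jar's face has not moved. Handing in.

```bash
python3 -c "
from workcell import workorder;print(workorder.job_done())"
```

```text
the job is handed in; nothing more can be done
None
```

The jar is down in the organiser's well with its cap unscrewed, and the arm is holding the cap level and centred about 23 mm above the jar's mouth; I handed the job in at about 16 s of the 45 s allowed, and the hand-in gave no verdict.

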